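Nest three parts cassettes on the storage hook

TASK

Hang the three slim cassettes on the steel hook by the holes in their hubs, in the order blue (large), yellow (medium), red (small), labels facing you. Slide each one along the hook and press it lightly home (about 5 N) until its hub is felt to seat over the nose behind it - blue on the orange stop block, yellow on blue, red on yellow - before you fetch the next, and leave all three hanging nested. The stop block is only held by friction and must not be shoved back, and the two thread spools behind the work stay where they are.

Things in the scene. Friction and masses are not known exactly. Their poses are not given: they have to be found in the camera images.
- cassette_large_grip (a point): blue cassette standing upright, about 0.25 kg: slim body 22 thick (x), 100 wide (y), 75 high; on it a black hub 36 wide, 46 high; on that a blue grip tab 14 thick (x), 30 wide (y), 44 high, to be pinched across y. This point: middle of the tab, 145 above the underside, 24 above the hub, 20 below the tab's top. x points to the rear, which goes first on to the hook; -x is the front with the white label; z up
- cassette_medium_grip (a point): yellow cassette standing upright, about 0.25 kg: slim body 22 thick (x), 80 wide (y), 65 high; on it a black hub 36 wide, 46 high; on that a yellow grip tab 14 thick (x), 30 wide (y), 44 high, to be pinched across y. This point: middle of the tab, 135 above the underside, 24 above the hub, 20 below the tab's top. x points to the rear, which goes first on to the hook; -x is the front with the white label; z up
- cassette_small_grip (a point): red cassette standing upright, about 0.25 kg: slim body 22 thick (x), 60 wide (y), 55 high; on it a black hub 36 wide, 46 high; on that a red grip tab 14 thick (x), 30 wide (y), 44 high, to be pinched across y. This point: middle of the tab, 125 above the underside, 24 above the hub, 20 below the tab's top. x points to the rear, which goes first on to the hook; -x is the front with the white label; z up
- cassette_large_hole (a point): middle of the hole through the blue cassette's hub, 47 below its grip point; all three alike. The hole runs along x, 16 wide, 26 high; its roof is an inverted V (apex 13 above this point, sides 25 degrees from level) that rests on the hook's rod. Hung so, the grip point is 40.6 above the rod's centre line
- cassette_large_rear (a point): middle of the rear rim of the blue cassette's hub, 12 behind the middle plane; all three alike. In the rear is a recess 7.5 deep, 29 wide, 39 high; out of the hub's front (12 before the middle plane) stands a nose 6 long, 24 wide, 34 high. The recess slips over the nose behind it till the rim meets that hub's front shoulder: nested cassettes are 24 apart
- hook_stand: fixed stand with one steel hook and an orange stop block on it. Origin on the table under the hook; +x runs along the hook to its root, so cassettes go on in +x, with the same axes; z up. Rod 12 diameter, level, at y = 0, z = 170 from x = -60 to the post at x = 120 (post top z = 182). From x = -60 the tip turns up: end at x = -71, centre 7 higher, outermost point x = -77
- hook_rod (a point): rod's centre line where the tip begins to turn up (stand frame -60, 0, 170). The orange stop block on the rod has the outline, nose and front shoulder of a cassette's hub; its shoulder is anywhere from x = 45 to 75 in the stand's frame (not measured: find it by feel or sight). Friction alone holds it: it gives way along the rod at about 20 N
- thread_black: bystander: loose spool of black thread, 38 diameter by 50 high, origin at its underside
- thread_white: bystander: loose spool of white thread, 38 diameter by 50 high, origin at its underside

How it is judged:
On the way, in this order (a step that is already met when the one before it is completed fails the run):
1. the blue cassette hangs on the hook and is pressed home on the stop block with more than 3 N (horizontal distance between cassette_large_grip and stop_c0 below 0.022 m and y of cassette_large_grip in the frame of hook_stand between -0.008 and 0.008 m and z of cassette_large_grip in the frame of hook_stand between 0.205 and 0.215 m and angle between cassette_large_grip's own z axis and vertical below 0.15 rad and contact force between cassette_large and stop_c0 above 3 N), for 0.15 s.
2. the yellow cassette hangs nested on the blue one and is pressed home with more than 3 N (x of cassette_medium_grip in the frame of cassette_large_grip between -0.027 and -0.021 m and y of cassette_medium_grip in the frame of cassette_large_grip between -0.008 and 0.008 m and z of cassette_medium_grip in the frame of cassette_large_grip between -0.004 and 0.004 m and contact force between cassette_medium and cassette_large above 3 N), for 0.15 s.
3. the red cassette hangs nested on the yellow one and is pressed home with more than 3 N (x of cassette_small_grip in the frame of cassette_medium_grip between -0.027 and -0.021 m and y of cassette_small_grip in the frame of cassette_medium_grip between -0.008 and 0.008 m and z of cassette_small_grip in the frame of cassette_medium_grip between -0.004 and 0.004 m and contact force between cassette_small and cassette_medium above 3 N), for 0.15 s.
At the end, for the whole second after the job is handed in: All three hang still (below 50 mm/s) on the rod, upright within 0.15 rad, grip points at z 205 to 215 mm and within 8 mm of the hook's line: blue within 3 mm of seated on the stop, yellow 24 mm before blue and red 24 mm before yellow (each within 3 mm), level within 4 mm and in line within 8 mm (horizontal distance between cassette_large_grip and stop_c0 below 0.022 m and y of cassette_large_grip in the frame of hook_stand between -0.008 and 0.008 m and z of cassette_large_grip in the frame of hook_stand between 0.205 and 0.215 m and angle between each of cassette_large_grip, cassette_medium_grip, cassette_small_grip's own z axis and vertical below 0.15 rad and x of cassette_medium_grip in the frame of cassette_large_grip between -0.027 and -0.021 m and y of cassette_medium_grip in the frame of cassette_large_grip between -0.008 and 0.008 m and z of cassette_medium_grip in the frame of cassette_large_grip between -0.004 and 0.004 m and x of cassette_small_grip in the frame of cassette_medium_grip between -0.027 and -0.021 m and y of cassette_small_grip in the frame of cassette_medium_grip between -0.008 and 0.008 m and z of cassette_small_grip in the frame of cassette_medium_grip between -0.004 and 0.004 m and y of cassette_medium_grip in the frame of hook_stand between -0.008 and 0.008 m and z of cassette_medium_grip in the frame of hook_stand between 0.205 and 0.215 m and y of cassette_small_grip in the frame of hook_stand between -0.008 and 0.008 m and z of cassette_small_grip in the frame of hook_stand between 0.205 and 0.215 m and linear speed of each of cassette_large, cassette_medium, cassette_small below 0.05 m/s); the robot touches nothing.
It fails at once if the orange stop block is shoved more than 4 mm from where it was (distance of stop_c0 from where it was at the start of the episode above 0.004 m).
It fails at once if a thread spool is moved more than 20 mm (distance of any of thread_black, thread_white from where it was at the start of the episode above 0.02 m).
It also fails if it takes over 72 s, if anything falls off the work surface, if the arm or the gripper's body presses on something with over 40 N, if the wrist force passes 120 N, or if a joint passes its speed limit or range.

ROBOT

A 7-joint arm with a two-finger parallel gripper is mounted at the origin on a cart in front of the work surface, level with it; the furniture and walls round the work are solid. World frame = base frame: x ahead of the robot, y to its left, z up, the work surface at z = 0. Lengths are in m, angles in rad, forces in N, time in s.
With the tool pointing down it reaches from about 0.4 to 0.875 m from the base axis. Payload 4.4 kg.
Tool frame: the origin (TCP) lies at the very end of the fingers, on their centre line; the grasp point (between the pads) lies 19 mm behind it; z points along the fingers, y is the line along which they close (so a half turn about z gives the same grasp; the last joint's range is limited). The gripper opens to 85 mm and grips with 20 to 120 N. Pads are 22 mm wide; open, the fingers measure 114 mm over their backs; the gripper's body (76 mm by 85 mm) begins 54 mm behind the grasp point. The pads swing forward as they close: fully open they stand 13 mm farther back than shut.
Start: joints at [-1.28, 0.628, 0.038, 1.517, -0.027, 0.996, -0.02], TCP at [0.227, 0.609, 0.231] pointing down, gripper open.
Joint ranges: [-3.06, 3.06], [-0.37, 2.12], [-1.25, 1.32], [0.18, 2.47], [-1.1, 4.24], [0.23, 1.98], [-2.94, 2.94]. Speed limits (rad/s): [2.57, 2.57, 3.14, 3.14, 3.14, 3.14, 3.14].

INTERFACE

Orientations are given as a unit quaternion [x, y, z, w].
In Python, from plant import get_state, optics, job gives the robot as it stands.
- The arm moves only by the tool arm_command, never from a script. Its argument "increments" is a list of rows, each a list of 2 entries, a list of its own where there are three numbers: the shift along the tool's x, y, z in mm, then the turn about the tool's z in rad. A call has 1 to 20 rows; each row shifts and turns the commanded pose from where the row before left it, along the tool's axes as they then stand; what a row does not reach is not made up. A row lasts 1/12 s, in which the tool goes at most 41.7 mm and 7.16 degrees, less where a joint would pass 70% of its speed; a pose out of reach is approached as far as the arm can. A call is refused whole if a number of a shift passes 41.7 or a number of a turn 0.125, either way. A call with a gripper value outside its range is refused whole. "hand" is the opening, from 0 (shut) to 1 (fully open), set as the call begins (left out, the last holds). The fingers move at their own pace and stop on an object; "newtons" is the grip in N (left out, the last holds). Time passes only in rows, so rows that do not move let the fingers close. It gives the time, the measured TCP pose, the force, the opening and the grip force at its end, in the units of the state.
- get_state(): the state, without advancing time (a new reading comes with each control period).
- optics.read_camera(name): name is "scene" or "top" or "wrist"; returns a dict with "image" (384x512x3 uint8, red, green, blue), "K" (3x3 intrinsics, pixels), "R" (3x3) and "t" (3): a world point X has camera coordinates R X + t; the wrist camera has in their place "T_tool_cam" (4x4, takes a point from camera to tool coordinates, whose origin is the TCP and whose axes are the flange's). Camera axes: x right, y down, z forward; pixel columns grow to the right and rows downward; lengths in m; the calibration is good to about 2 mm. A picture is of the moment at which its call begins: read the wrist's pose just before it. There is no depth.
- job.hand_in(): hands the job in; it is judged then, once.
The state is a dict: "clock": time; "q": joint angles; "joint_vel": joint speeds; "tau": joint torques, N m; "ee_pos": TCP position; "tcp_rot": TCP orientation; "contact_force": force on the tool from outside, world axes, zero at the start; "ft_torque": the same for the moment, N m; "grip_width": finger opening in m; "gripper_force": force on a finger pad.
Only numpy, scipy, OpenCV 4.12 (cv2) and the standard library are available. Lean on these libraries where they do the work, as an engineer would, in place of code of your own. Each camera call takes 0.05 s, during which the arm holds its last target. There are 200 camera calls.

## Working session

There is one attempt and no reset: what is moved stays moved. The work goes in short steps, Python scripts to look and compute and a tool call to move; the robot and the scene stay as the last step left them, time stands still between calls to the robot, and variables do not carry over. Pictures are saved under pics/ and viewed, at most 10 in all, crops included, and the job is handed in when it is done.

Besides the shell and the picture viewer there is one more tool, called after "Emit:" as name(argument=value, ...), one argument or row to a line, values as JSON. arm_command: Moves the arm, as the interface text tells. Its arguments: {"type":"object","properties":{"increments":{"type":"array"},"hand":{"type":"number"},"newtons":{"type":"number"}},"required":["increments"]}

```bash
mkdir -p pics; ls; python3 - <<'E'
from plant import get_state, optics
import cv2,json,numpy as np
s=get_state(); print({k:np.round(v,3).tolist() for k,v in s.items()})
for n in("scene","top"):
    c=optics.read_camera(n); cv2.imwrite(f"pics/{n}0.png",c["image"][:,:,::-1]); np.savez(f"{n}0.npz",**c)
    print(n,np.round(c["K"],1).tolist(),np.round(c["R"],3).tolist(),np.round(c["t"],3).tolist())
E
```

```text
pics
{'clock': 0.0, 'q': [-1.28, 0.629, 0.038, 1.518, -0.027, 0.996, -0.02], 'joint_vel': [0.0, 0.001, 0.001, 0.001, 0.003, 0.001, 0.001], 'tau': [0.001, -56.34, 1.226, -19.344, 0.011, 0.011, -0.0], 'ee_pos': [0.227, 0.608, 0.23], 'tcp_rot': [0.177, 0.984, -0.001, -0.0], 'contact_force': [-0.841, -0.729, 0.164], 'ft_torque': [0.037, 0.009, -0.003], 'gripper_force': 0.0, 'grip_width': 0.085}
scene [[378.3, 0.0, 257.5], [0.0, 378.3, 186.0], [0.0, 0.0, 1.0]] [[-0.487, -0.873, -0.009], [-0.457, 0.263, -0.85], [0.745, -0.41, -0.527]] [0.402, 0.356, 0.505]
top [[446.7, 0.0, 263.6], [0.0, 446.7, 203.5], [0.0, 0.0, 1.0]] [[-0.011, -1.0, 0.016], [-0.993, 0.009, -0.12], [0.12, -0.017, -0.993]] [0.103, 0.613, 1.021]
```

View pics/scene0.png

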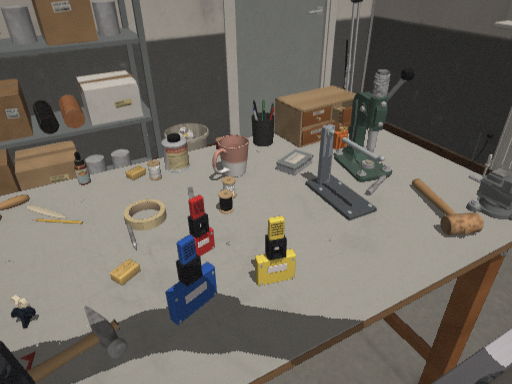

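View pics/top0.png

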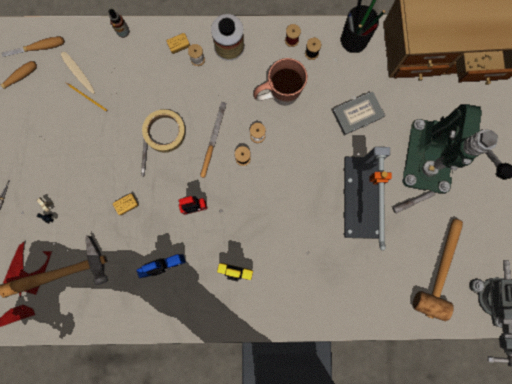

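The scene picture shows the blue cassette at about (192,280), yellow at (276,255) and red at (201,228), all with labels towards the robot. The hook stand is at about (335,180). In the top view the rod runs from its tip at about (381,247) to the post at (381,152), with the orange block at (381,176). The spools are at (242,155) and (258,131).

```bash
cat > h.py <<'E'
import numpy as np,cv2
from scipy.optimize import minimize
DIM={'blue':(.100,.075),'yellow':(.080,.065),'red':(.060,.055)}
HUE={'blue':(105,130),'yellow':(22,34),'red':(0,6)}
def proj(c,P):
    p=(np.asarray(P)@c["R"].T+c["t"])@c["K"].T
    return p[:,:2]/p[:,2:]
def box(x,y,a,tx,wy,z0,z1):
    B=np.array([[i*tx/2,j*wy/2,k] for i in(-1,1) for j in(-1,1) for k in(z0,z1)])
    c,s=np.cos(a),np.sin(a)
    return B@np.array([[c,-s,0],[s,c,0],[0,0,1]]).T+[x,y,0]
def mask(c,col):
    h=cv2.cvtColor(c["image"],cv2.COLOR_RGB2HSV); lo,hi=HUE[col]
    m=cv2.inRange(h,(lo,150,50),(hi,255,255))
    if col=='red': m|=cv2.inRange(h,(175,150,50),(180,255,255))
    return m
def render(c,col,v,S=4):
    w,hb=DIM[col]; im=np.zeros((384*S,512*S),np.uint8)
    for b,val in((( .022,w,0,hb),255),((.024,.036,hb,hb+.046),0),((.014,.030,hb+.046,hb+.09),255)):
        h=cv2.convexHull(np.round((proj(c,box(*v,*b))+.5)*S-.5).astype(np.int32)); cv2.fillConvexPoly(im,h,val)
    return cv2.resize(im,(512,384),interpolation=cv2.INTER_AREA)/255.
E
cat > fit.py <<'E'
from h import *
C=[dict(np.load(f"{n}0.npz")) for n in("scene","top")]
G={'blue':(160,266),'yellow':(235,272),'red':(193,205)}
for col,g in G.items():
    c=C[1]; H=np.linalg.inv(c["K"]); r=c["R"].T@(H@[*g,1]); o=-c["R"].T@c["t"]; x0=o+r*(.1-o[2])/r[2]
    M=[]
    for c in C:
        m=mask(c,col); p=proj(c,[[x0[0],x0[1],.08]])[0].astype(int); k=np.zeros_like(m); cv2.circle(k,tuple(int(i) for i in p),60,255,-1); M.append((m&k)/255.)
    def f(v): return sum(np.abs(render(c,col,v)-m).sum()*w for c,m,w in zip(C,M,(1,1)))
    best=min((minimize(f,(x0[0],x0[1],a),method='Nelder-Mead',options=dict(initial_simplex=[(x0[0],x0[1],a),(x0[0]+.015,x0[1],a),(x0[0],x0[1]+.015,a),(x0[0],x0[1],a+.2)])) for a in(-.6,-.3,0,.3,.6)),key=lambda r:r.fun)
    print(col,x0.round(3),best.x.round(4),best.fun,[m.sum() for m in M],[np.abs(render(c,col,best.x)-m).sum() for c,m in zip(C,M)])
t=C[1]["image"][130:265,330:400]; s=C[0]["image"][115:225,295:385]
a=cv2.resize(t,None,fx=4,fy=4,interpolation=cv2.INTER_CUBIC); b=cv2.resize(s,None,fx=5,fy=5,interpolation=cv2.INTER_CUBIC)
o=np.zeros((550,740,3),np.uint8); o[:540,:280]=a; o[:550,285:735]=b; cv2.imwrite("pics/hook.png",o[:,:,::-1])
E
python3 fit.py
```

```text
blue [0.471 0.325 0.1  ] [0.4721 0.335  0.4168] 784.8627450980391 [np.float64(1651.0), np.float64(321.0)] [np.float64(583.1450980392156), np.float64(201.71764705882353)]
yellow [0.457 0.162 0.1  ] [ 0.4577  0.1656 -0.2139] 592.0392156862745 [np.float64(1027.0), np.float64(302.0)] [np.float64(533.3019607843137), np.float64(58.73725490196079)]
red [0.604 0.255 0.1  ] [0.6107 0.2643 0.5285] 558.5019607843137 [np.float64(520.0), np.float64(205.0)] [np.float64(383.2235294117647), np.float64(175.27843137254902)]
```

View pics/hook.png

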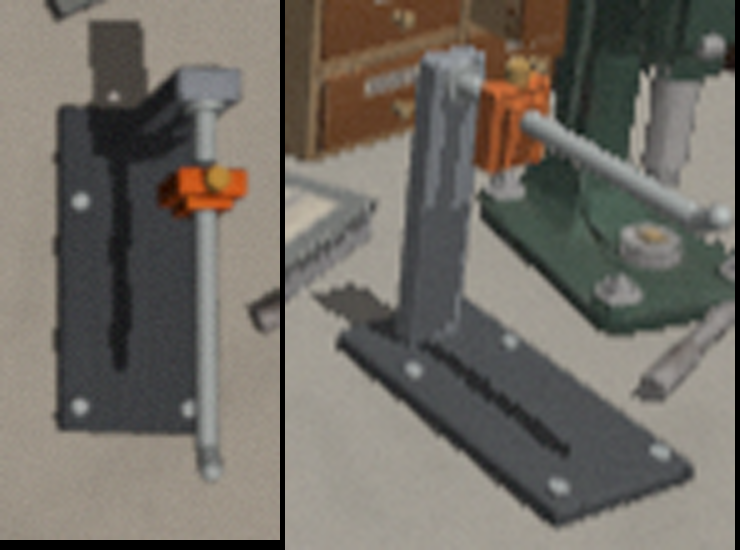

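The hook close-up shows the rod centre from crop (205,108) to (207,440), with the tip's outermost point near (208,478). The stop block's front face is at about row 212. I'll check the fit overlays next.

```bash
cat > o.py <<'E'
from h import *
C=[dict(np.load(f"{n}0.npz")) for n in("scene","top")]
V={'blue':(.4721,.335,.4168),'yellow':(.4577,.1656,-.2139),'red':(.6107,.2643,.5285)}
o=np.zeros((600,800,3),np.uint8)
for j,(col,v) in enumerate(V.items()):
    for i,c in enumerate(C):
        S=6; im=cv2.resize(c["image"],None,fx=S,fy=S,interpolation=cv2.INTER_CUBIC)
        w,hb=DIM[col]
        for b in(( .022,w,0,hb),(.024,.036,hb,hb+.046),(.014,.030,hb+.046,hb+.09)):
            h=cv2.convexHull(np.round((proj(c,box(*v,*b))+.5)*S-.5).astype(np.int32)); cv2.polylines(im,[h],True,(0,255,0),1)
        p=(proj(c,[[v[0],v[1],.08]])[0]*S).astype(int)
        im=im[p[1]-240:p[1]+240,p[0]-200:p[0]+200]; im=cv2.resize(im,(266,320))[20:320]
        o[i*300:(i+1)*300,j*266:(j+1)*266]=im
cv2.imwrite("pics/ov.png",o[:,:,::-1])
c=C[1]
def ray(p,z):
    r=c["R"].T@(np.linalg.inv(c["K"])@[*p,1]); q=-c["R"].T@c["t"]; return (q+r*(z-q[2])/r[2])[:2].round(4)
for p,z in(((381.25,157),.17),((381.75,240),.17),((382,249.2),.177),((381.3,182.7),.17)): print(p,ray(p,z))
# base plate corners, top crop
for p in((58,108),(58,430),(195,432)): print('plate',ray((330+p[0]/4,130+p[1]/4),.01))
E
python3 o.py
```

```text
(381.25, 157) [ 0.6942 -0.1489]
(381.75, 240) [ 0.5204 -0.1426]
(382, 249.2) [ 0.5015 -0.1403]
(381.3, 182.7) [ 0.6395 -0.1467]
plate [ 0.731  -0.1041]
plate [ 0.533  -0.0976]
plate [ 0.531  -0.1805]
```

View pics/ov.png

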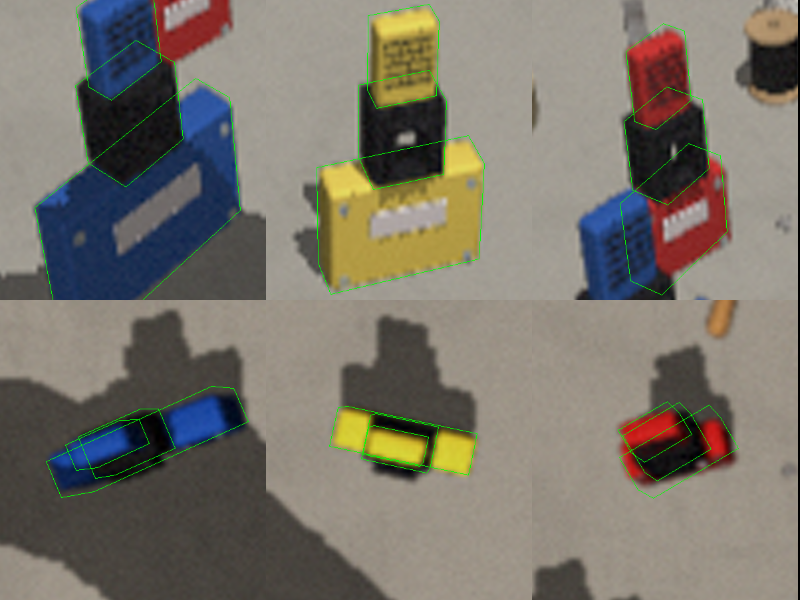

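Yellow fits well. Blue and red are off because of shadowed faces and because blue partly hides red. I'll improve the masks and refit.

```bash
cat > fit2.py <<'E'
from h import *
C=[dict(np.load(f"{n}0.npz")) for n in("scene","top")]
R={'blue':((100,135),),'yellow':((18,36),),'red':((0,9),(170,180))}
def msk(c,col):
    h=cv2.cvtColor(c["image"],cv2.COLOR_RGB2HSV)
    m=sum(cv2.inRange(h,(a,110,30),(b,255,255)) for a,b in R[col])
    return cv2.morphologyEx(m,cv2.MORPH_CLOSE,np.ones((5,5)))
V={'blue':(.472,.33,.35),'yellow':(.4577,.1656,-.2139),'red':(.605,.26,.3)}
for col,v0 in V.items():
    M=[];W=[]
    for i,c in enumerate(C):
        m=msk(c,col); p=proj(c,[[*v0[:2],.08]])[0]; k=np.zeros_like(m); cv2.circle(k,tuple(int(q) for q in p),(60,40)[i],255,-1); 
        m=(m&k)/255.; w=np.ones_like(m)
        if col=='red' and i==0: w[cv2.dilate(render(c,'blue',(.472,.33,.39)),np.ones((9,9)))>0]=0
        # label: ignore non-coloured inside convex hull of lower body -> give weight 0 to bright grey
        h=cv2.cvtColor(c["image"],cv2.COLOR_RGB2HSV)
        M.append(m);W.append(w)
    def f(v): return sum((np.abs(render(c,col,v)-m)*w).sum()*g for c,m,w,g in zip(C,M,W,(1,2)))
    res=[]
    for a in(-.5,-.3,-.1,.1,.2,.3,.4,.6):
      for dx in(-.008,.008):
       for dy in(-.008,.008):
        b=np.array([v0[0]+dx,v0[1]+dy,a]); res.append(minimize(f,b,method='Nelder-Mead',options=dict(initial_simplex=[b,b+[.012,0,0],b+[0,.012,0],b+[0,0,.15]])))
    b=min(res,key=lambda r:r.fun)
    print(col,b.x.round(4),b.fun.round(),[int(m.sum()) for m in M],[int((np.abs(render(c,col,b.x)-m)*w).sum()) for c,m,w in zip(C,M,W)])
E
python3 fit2.py
```

```text
blue [0.4723 0.3352 0.3513] 654.0 [1866, 407] [444, 104]
yellow [ 0.4573  0.165  -0.2314] 409.0 [1308, 343] [305, 52]
red [0.6099 0.2653 0.3545] 317.0 [675, 293] [70, 123]
```

Emit:
arm_command(
  increments=[
    [[-32.5,-17,-2],0],
    [[-32.5,-17,-2],0],
    [[-32.5,-17,-2],0],
    [[-32.5,-17,-2],0],
    [[-32.5,-17,-2],0],
    [[-32.5,-17,-2],0],
    [[-32.5,-17,-2],0],
    [[-32.5,-17,-2],0],
    [[-32.5,-17,-2],0],
    [[-32.5,-17,-2],0],
    [[0,0,0],-0.118],
    [[0,0,0],-0.118],
    [[0,0,0],-0.118],
    [[0,0,0],-0.118],
    [[0,0,0],-0.118],
    [[0,0,0],-0.118],
    [[0,0,0],0],
  ],
  hand=1,
  newtons=40,
)

```text
clock: 1.52
ee_pos: [0.472, 0.336, 0.2509]
tcp_rot: [-0.176, 0.984, -0.0, -0.001]
contact_force: [-0.7, -0.5, 0.2]
grip_width: 0.0855
gripper_force: 0.0
```

```bash
cat > w.py <<'E'
import numpy as np,cv2,sys
from scipy.spatial.transform import Rotation as Ro
from plant import get_state,optics
def wrist():
    s=get_state(); c=optics.read_camera("wrist")
    T=np.eye(4); T[:3,:3]=Ro.from_quat(s["tcp_rot"]).as_matrix(); T[:3,3]=s["ee_pos"]
    A=np.linalg.inv(T@c["T_tool_cam"]); return dict(image=c["image"],K=c["K"],R=A[:3,:3],t=A[:3,3]),s
def yaw(s):  # cassette-yaw equivalent of tool
    y=Ro.from_quat(s["tcp_rot"]).as_matrix()[:,1]; return np.arctan2(-y[0],y[1])
def delta(s,p,a=None):
    R=Ro.from_quat(s["tcp_rot"]).as_matrix(); d=R.T@(np.array(p)-s["ee_pos"])*1000
    return d.round(1), None if a is None else round(-(a-yaw(s)),3)
E
python3 - <<'E'
from w import *
from h import *
c,s=wrist(); np.savez("w1.npz",**c)
print(s["clock"],s["ee_pos"],yaw(s),s["contact_force"],s["q"])
im=c["image"].copy()
v=(.4723,.3352,.3513);w,hb=DIM['blue']
o=cv2.resize(im,None,fx=1.5,fy=1.5)
for b in(( .022,w,0,hb),(.024,.036,hb,hb+.046),(.014,.030,hb+.046,hb+.09)):
    h=cv2.convexHull(np.round(proj(c,box(*v,*b))*1.5).astype(np.int32)); cv2.polylines(o,[h],True,(0,255,0),1)
cv2.imwrite("pics/w1.png",o[:,:,::-1])
E
```

```text
1.5167 [0.471977   0.33596284 0.25089239] 0.35393514690973293 [-0.67511497 -0.50664434  0.21271818] [-0.5730829   0.50699023 -0.14319725  1.69320082  0.08481603  0.9483693
  1.17667329]
```

View pics/w1.png

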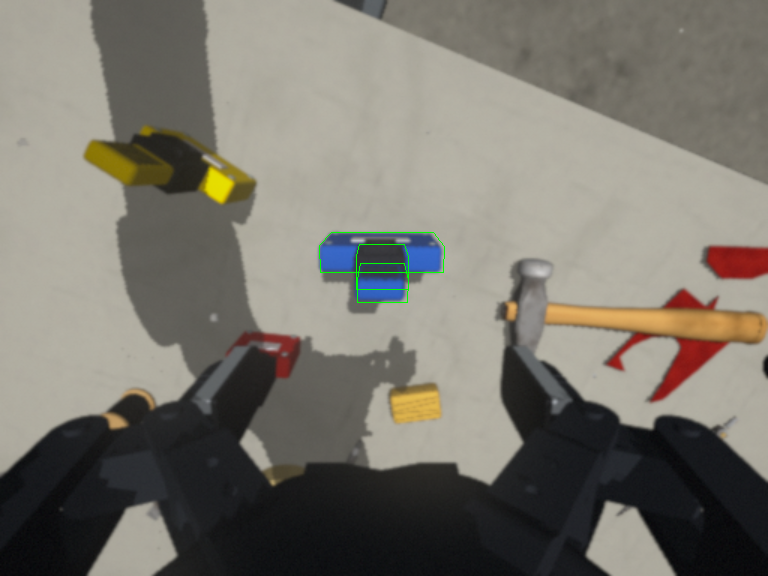

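The wrist view shows the blue outline matching to within a pixel or two, with the tab at (382,283). I'll go down and grasp.

Emit:
arm_command(
  increments=[
    [[0,-1,25],0],
    [[0,0,35],0],
    [[0,0,35],0],
    [[0,0,20],0],
    [[0,0,10],0],
    [[0,0,0],0],
  ],
)

```text
clock: 2.07
ee_pos: [0.4712, 0.3343, 0.124]
tcp_rot: [-0.174, 0.985, -0.001, -0.002]
contact_force: [0.2, -0.3, 1.5]
grip_width: 0.0855
gripper_force: 0.0
```

Emit:
arm_command(
  increments=[
    [[0,0,0],0],
    [[0,0,0],0],
    [[0,0,0],0],
    [[0,0,0],0],
    [[0,0,0],0],
    [[0,0,0],0],
    [[0,0,0],0],
    [[0,0,0],0],
  ],
  hand=0,
  newtons=70,
)

```text
clock: 2.73
ee_pos: [0.4733, 0.3356, 0.1276]
tcp_rot: [-0.174, 0.985, 0.0, 0.001]
contact_force: [0.3, -2.1, 6.2]
grip_width: 0.0293
gripper_force: 69.6
```

Emit:
arm_command(
  increments=[
    [[0,0,-20],0],
    [[0,0,-36],0],
    [[0,0,-36],0],
    [[0,0,-36],0],
    [[0,0,-36],0],
    [[0,-10,-30],0],
    [[0,-20,-10],0],
    [[0.8,-36,0],0],
    [[0.8,-36,0],0],
    [[0.8,-36,0],0],
    [[0.8,-36,0],0],
    [[0.8,-36,0],0],
    [[0.8,-36,-2],0],
    [[0.8,-36,-2],0],
    [[0.8,-36,-2],0],
    [[0.8,-36,-2],0],
    [[0.8,-36,-2],0],
    [[0.8,-36,-2],0],
    [[0.8,-36,-2],0],
    [[0.8,-36,-2],0],
  ],
)

```text
clock: 4.4
ee_pos: [0.6338, -0.1374, 0.3458]
tcp_rot: [-0.175, 0.985, 0.0, -0.001]
contact_force: [0.3, 0.3, -2.6]
grip_width: 0.0288
gripper_force: 69.9
```

Emit:
arm_command(
  increments=[
    [[0,0,0],0.097],
    [[0,0,0],0.097],
    [[0,0,0],0.097],
    [[0,0,0],0.098],
    [[0,0,0],0],
    [[0,0,0],0],
    [[0,0,0],0],
  ],
)

```text
clock: 4.98
ee_pos: [0.6338, -0.1356, 0.3459]
tcp_rot: [0.018, 1.0, 0.0, -0.0]
contact_force: [0.8, 0.3, -1.4]
grip_width: 0.0293
gripper_force: 70.6
```

```bash
python3 - <<'E'
from w import *
from h import *
c,s=wrist(); np.savez("w2.npz",**c)
print(s["clock"],s["ee_pos"],yaw(s),s["contact_force"],-c["R"].T@c["t"])
o=cv2.resize(c["image"],None,fx=1.5,fy=1.5)
cv2.imwrite("pics/w2.png",o[:,:,::-1])
E
```

```text
4.9833 [ 0.63379844 -0.13558715  0.34593872] -0.035143305020875044 [ 0.81743806  0.30032687 -1.40230041] [ 0.5665694  -0.13474693  0.48753035]
```

View pics/w2.png

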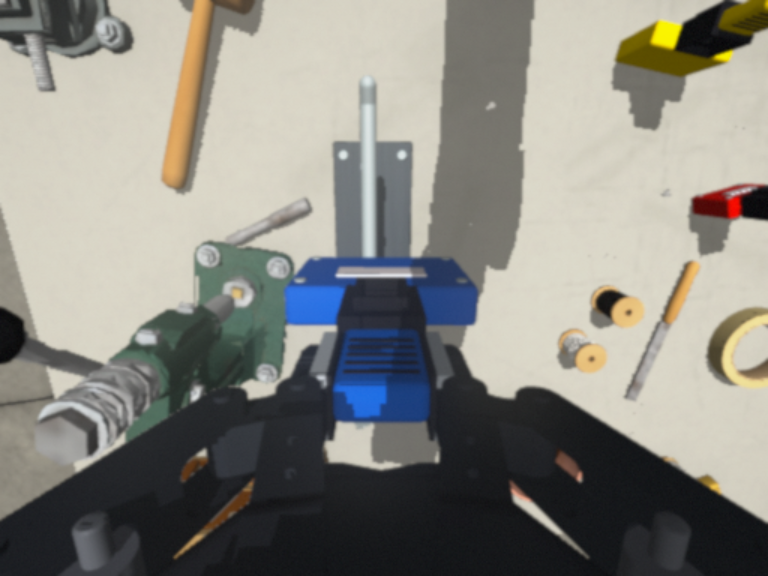

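The wrist view shows the rod running from its tip at (367,78) to (369,255), with the cassette held straight and its tab centred near (381,375). I'll measure the rod to sub-pixel accuracy.

```bash
python3 - <<'E'
from h import *
c=dict(np.load("w2.npz")); g=cv2.GaussianBlur(cv2.cvtColor(c["image"],cv2.COLOR_RGB2GRAY),(3,3),0).astype(float)
def ray(p,z):
    r=c["R"].T@(np.linalg.inv(c["K"])@[*p,1]); q=-c["R"].T@c["t"]; return (q+r*(z-q[2])/r[2])[:2]
P=[]
for r in range(100,164,3):   # over the dark plate: rod is bright
    d=np.diff(g[r,232:262]); l=np.argmax(d); k=np.argmin(d)
    w=lambda i,s:(lambda a:(np.arange(max(i-2,0),i+3)[:len(a)]*a).sum()/a.sum())(np.clip(s*d[max(i-2,0):i+3],0.01,None))
    a,b=w(l,1)+232.5,w(k,-1)+232.5; A,B=ray((a,r),.17),ray((b,r),.17)
    P.append([*(A+B)/2,abs(A-B)[1]])
P=np.array(P); f=np.polyfit(P[:,0],P[:,1],1); print(f,P[:,2].mean()*1000,np.std(P[:,1]-np.polyval(f,P[:,0]))*1000)
print(P[[0,-1]])
print(g[44:62,245].astype(int)); 
for row in(50,51,52,53): print(row,ray((244.8,row),.178))
print('plate front', g[86:102,235].astype(int),ray((245,94.5),.012))
E
```

```text
[-0.03206055 -0.12652742] 9.593053773628208 0.14677034709576328
[[ 0.55059142 -0.14420204  0.00949106]
 [ 0.62229697 -0.14664593  0.00966668]]
[211 211 210 210 210 209 210 216 223 226 225 221 211 196 183 175 172 171]
50 [ 0.5012056  -0.14184997]
51 [ 0.50215707 -0.14189322]
52 [ 0.50311028 -0.14193656]
53 [ 0.50406521 -0.14197997]
plate front [206 206 206 205 205 205 202 187 159 134 123 121 121 121 120 119] [ 0.53387891 -0.14840224]
```

```bash
python3 - <<'E'
from h import *
c=dict(np.load("w2.npz")); h=cv2.cvtColor(c["image"],cv2.COLOR_RGB2HSV); m=cv2.inRange(h,(100,110,60),(135,255,255))
for r in(195,200,205,210,262,268,274):
    k=np.where(m[r,150:350])[0]+150; print(r,k.min(),k.max(),(k.min()+k.max())/2)
v=(.6338,-.1356,-.035); dz=.346+.0174-.145
for b in(( .022,.1,0,.075),(.014,.030,.121,.165)):
    B=box(*v,*b)+[0,0,dz]; print(proj(c,B).round(1).tolist())
E
```

```text
195 189 317 253.0
200 190 317 253.5
205 190 316 253.0
210 190 316 253.0
262 221 286 253.5
268 221 286 253.5
274 222 286 254.0
[[206.6, 171.4], [189.7, 191.8], [304.2, 171.3], [322.2, 191.6], [207.6, 192.0], [191.5, 219.0], [303.2, 191.9], [320.3, 218.9]]
[[231.2, 219.8], [223.0, 258.2], [281.8, 219.8], [292.0, 258.1], [231.8, 241.3], [224.0, 286.1], [281.2, 241.3], [290.9, 286.0]]
```

```bash
cat > fit3.py <<'E'
from h import *
from w import *
def render3(c,col,v,tc=False,S=4):
    w,hb=DIM[col]; im=np.zeros((384*S,512*S),np.uint8)
    for b,val in((( .022,w,0,hb),255),((.024,.036,hb,hb+.046),0),((.014,.030,hb+.046,hb+.09),255)):
        h=cv2.convexHull(np.round((proj(c,box(v[0],v[1],v[3],*b)+[0,0,v[2]-hb-.07])+.5)*S-.5).astype(np.int32)); cv2.fillConvexPoly(im,h,val)
    return cv2.resize(im,(512,384),interpolation=cv2.INTER_AREA)/255.
R={'blue':((100,135),),'yellow':((18,36),),'red':((0,9),(170,180))}
def fit(c,col,v0,rad):
    h=cv2.cvtColor(c["image"],cv2.COLOR_RGB2HSV)
    m=sum(cv2.inRange(h,(a,110,30),(b,255,255)) for a,b in R[col]); m=cv2.morphologyEx(m,cv2.MORPH_CLOSE,np.ones((7,7)))
    p=proj(c,[v0[:3]])[0]; k=np.zeros_like(m); cv2.circle(k,tuple(int(q) for q in p),rad,255,-1); m=(m&k)/255.
    f=lambda v:np.abs(render3(c,col,v)-m).sum()
    v0=np.array(v0); bs=[]
    for sg in(1,-1):
        r=minimize(f,v0,method='Nelder-Mead',options=dict(initial_simplex=[v0]+[v0+sg*np.eye(4)[i]*d for i,d in enumerate((.008,.008,.008,.08))],maxiter=400)); 
        bs.append(minimize(f,r.x,method='Nelder-Mead',options=dict(initial_simplex=[r.x]+[r.x-sg*np.eye(4)[i]*d for i,d in enumerate((.004,.004,.004,.04))],maxiter=400)))
    b=min(bs,key=lambda r:r.fun); return b.x.round(4),int(b.fun),int(m.sum())
E
python3 - <<'E'
from fit3 import *
c=dict(np.load("w2.npz")); print(fit(c,'blue',(.634,-.1356,.362,-.035),120))
c=optics.read_camera("scene"); print(fit(c,'blue',(.634,-.1356,.362,-.035),60))
c=dict(np.load("w1.npz")); print(fit(c,'blue',(.4723,.3352,.145,.3513),120))
E
```

```text
(array([ 0.6356, -0.1374,  0.3565, -0.0384]), 1018, 6989)
(array([ 0.6427, -0.1455,  0.3589,  0.0374]), 456, 1108)
(array([0.4767, 0.3345, 0.127 , 0.3425]), 575, 1715)
```

```bash
python3 - <<'E'
from fit3 import *
def scan(c,col,v,rad):
    h=cv2.cvtColor(c["image"],cv2.COLOR_RGB2HSV)
    m=sum(cv2.inRange(h,(a,110,30),(b,255,255)) for a,b in R[col]); m=cv2.morphologyEx(m,cv2.MORPH_CLOSE,np.ones((5,5)))
    p=proj(c,[v[:3]])[0]; k=np.zeros_like(m); cv2.circle(k,tuple(int(q) for q in p),rad,255,-1); m=(m&k)/255.
    # body rows only: bottom edge from column profile
    zs=np.arange(-.012,.0081,.001); e=[np.abs(render3(c,col,(v[0],v[1],v[2]+d,v[3]))-m).sum() for d in zs]
    i=int(np.argmin(e)); print(round(zs[i]*1000),[int(x) for x in e])
scan(dict(np.load("scene0.npz")),'blue',(.4723,.3352,.145,.3513),60)
scan(optics.read_camera("scene"),'blue',(.634,-.1356,.3634,-.035),60)
scan(dict(np.load("w2.npz")),'blue',(.634,-.137,.3634,-.035),120)
E
```

```text
0 [1283, 1236, 1181, 1123, 1068, 1010, 971, 915, 865, 830, 814, 797, 781, 813, 824, 837, 869, 895, 924, 954, 989]
1 [941, 912, 866, 837, 797, 760, 717, 673, 639, 613, 594, 578, 577, 574, 589, 602, 614, 632, 651, 666, 685]
-5 [2172, 2016, 1853, 1707, 1563, 1454, 1367, 1282, 1337, 1395, 1528, 1704, 1894, 2110, 2331, 2552, 2761, 3001, 3241, 3497, 3758]
```

Emit:
arm_command(
  increments=[
    [[30,-2,0],0],
    [[36,-2,0],0],
    [[36,-2,0],0],
    [[36,-2,0],0],
    [[35.6,-1.9,0],-0.003],
    [[0,0,30],0],
    [[0,0,35],0],
    [[0,0,35],0],
    [[0,0,30],0],
    [[0,0,12],0],
    [[0,0,0],0],
    [[0,0,0],0],
    [[0,0,0],0],
  ],
)

```text
clock: 6.22
ee_pos: [0.4614, -0.1395, 0.2055]
tcp_rot: [0.017, 1.0, -0.0, 0.001]
contact_force: [0.3, -0.1, -3.3]
grip_width: 0.029
gripper_force: 70.5
```

```bash
python3 - <<'E'
from fit3 import *
c=optics.read_camera("scene"); s=get_state()
print(s["ee_pos"],yaw(s),s["contact_force"])
im=cv2.resize(c["image"],None,fx=6,fy=6,interpolation=cv2.INTER_CUBIC)
e=s["ee_pos"]; v=(e[0],e[1],yaw(s)); dz=e[2]+.0174-.145
for b in((.022,.1,0,.075),(.024,.036,.075,.121),(.014,.03,.121,.165)):
    h=cv2.convexHull(np.round((proj(c,box(*v,*b)+[0,0,dz])+.5)*6).astype(np.int32)); cv2.polylines(im,[h],True,(0,255,0),1)
f=lambda x:-.1265-.0321*x
L=proj(c,[[x,f(x)+d,.17] for d in(0,.002) for x in(.52,.6)]) ; L=np.round((L+.5)*6).astype(int)
cv2.line(im,tuple(map(int,L[0])),tuple(map(int,L[1])),(255,0,255),1); cv2.line(im,tuple(map(int,L[2])),tuple(map(int,L[3])),(0,255,255),1)
p=(L[0]).astype(int); cv2.imwrite("pics/s3.png",im[p[1]-320:p[1]+280,max(p[0]-400,0):p[0]+400,::-1])
E
```

```text
[ 0.46151033 -0.1395412   0.20573909] -0.034606040326628264 [-0.07016738 -0.41868865 -1.91314232]
```

View pics/s3.png

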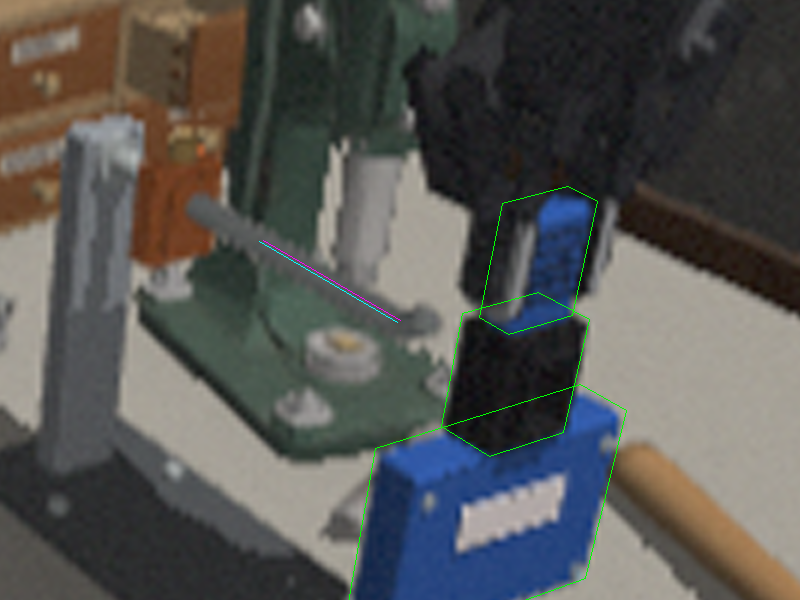

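The scene view shows the cassette outline within about 1 px of the prediction, in front of the rod tip at (430,322). The rod is also within 1–2 px of its drawn line. I'll go in slowly and feel for contact.

Emit:
arm_command(
  increments=[
    [[-15,0,0],0],
    [[-13,0,0],0],
    [[-4,0,0],0],
    [[-3,0,0],0],
    [[-3,0,0],0],
    [[-3,0,0],0],
    [[-3,0,0],0],
    [[0,0,0],0],
  ],
)

```text
clock: 6.93
ee_pos: [0.5046, -0.1407, 0.2044]
tcp_rot: [0.017, 1.0, -0.0, 0.0]
contact_force: [0.1, -0.4, -1.8]
grip_width: 0.0292
gripper_force: 70.6
```

Emit:
arm_command(
  increments=[
    [[-4,0,0],0],
    [[-4,0,0],0],
    [[-4,0,0],0],
    [[-4,0,0],0],
    [[-4,0,0],0],
    [[0,0,0],0],
  ],
)

```text
clock: 7.43
ee_pos: [0.5254, -0.1413, 0.2043]
tcp_rot: [0.017, 1.0, -0.0, 0.001]
contact_force: [0.1, -0.6, -2.6]
grip_width: 0.0288
gripper_force: 70.6
```

Emit:
arm_command(
  increments=[
    [[-5,0,0],0],
    [[-5,0,0],0],
    [[-5,0,0],0],
    [[-5,0,0],0],
    [[-5,0,0],0],
    [[0,0,1.5],0],
    [[0,0,1.5],0],
    [[0,0,1.5],0],
    [[0,0,1.5],0],
    [[0,0,0],0],
    [[0,0,0],0],
  ],
)

```text
clock: 8.35
ee_pos: [0.5489, -0.1423, 0.1982]
tcp_rot: [0.017, 1.0, 0.0, -0.0]
contact_force: [-0.1, -0.0, -2.5]
grip_width: 0.0292
gripper_force: 70.6
```

Emit:
arm_command(
  increments=[
    [[0,0,1],0],
    [[0,0,1],0],
    [[0,0,1],0],
    [[0,0,1],0],
    [[0,0,0],0],
    [[0,0,0],0],
  ],
)

```text
clock: 8.85
ee_pos: [0.5491, -0.1423, 0.1942]
tcp_rot: [0.017, 1.0, 0.0, -0.0]
contact_force: [0.6, -0.6, -2.5]
grip_width: 0.0289
gripper_force: 70.6
```

Emit:
arm_command(
  increments=[
    [[0,0,0.7],0],
    [[0,0,0.7],0],
    [[0,0,0.7],0],
    [[0,0,0],0],
    [[0,0,0],0],
  ],
)

```text
clock: 9.27
ee_pos: [0.5493, -0.1424, 0.1931]
tcp_rot: [0.017, 1.0, -0.0, 0.0]
contact_force: [-2.1, 1.3, 6.5]
grip_width: 0.0293
gripper_force: 71.7
```

Emit:
arm_command(
  increments=[
    [[0,0.5,-1.2],0],
    [[-10,0,0],0],
    [[-12,0,0],0],
    [[-12,0,0],0],
    [[-10,0,0],0],
    [[-6,0,0],0],
    [[-3,0,0],0],
    [[0,0,0],0],
    [[0,0,0],0],
  ],
)

```text
clock: 10.02
ee_pos: [0.6023, -0.144, 0.1933]
tcp_rot: [0.018, 1.0, -0.0, 0.0]
contact_force: [0.7, -1.5, -1.4]
grip_width: 0.0289
gripper_force: 70.9
```

Emit:
arm_command(
  increments=[
    [[-3,0,0],0],
    [[-3,0,0],0],
    [[-3,0,0],0],
    [[-2,0,0],0],
    [[-2,0,0],0],
    [[-2,0,0],0],
    [[0,0,0],0],
  ],
)

```text
clock: 10.6
ee_pos: [0.6176, -0.1443, 0.1934]
tcp_rot: [0.017, 1.0, -0.0, 0.0]
contact_force: [-0.4, -1.6, 0.0]
grip_width: 0.029
gripper_force: 70.9
```

Emit:
arm_command(
  increments=[
    [[-1.5,-0.4,-0.3],0],
    [[-1.5,0,0],0],
    [[-1.5,0,0],0],
    [[-1.5,0,0],0],
    [[-1,0,0],0],
    [[-1,0,0],0],
    [[0,0,0],0],
  ],
)

```text
clock: 11.18
ee_pos: [0.6255, -0.1445, 0.1935]
tcp_rot: [0.017, 1.0, 0.0, 0.0]
contact_force: [0.4, -0.7, -1.4]
grip_width: 0.0288
gripper_force: 70.9
```

Emit:
arm_command(
  increments=[
    [[-1,0,0],0],
    [[-1,0,0],0],
    [[-1,0,0],0],
    [[-1,0,0],0],
    [[0,0,0],0],
  ],
)

```text
clock: 11.6
ee_pos: [0.6294, -0.1448, 0.1936]
tcp_rot: [0.017, 1.0, 0.0, 0.0]
contact_force: [-1.1, -0.2, -4.1]
grip_width: 0.0293
gripper_force: 70.8
```

Emit:
arm_command(
  increments=[
    [[-1,0,0],0],
    [[-1,0,0],0],
    [[0,0,0],0],
    [[0,0,0],0],
  ],
)

```text
clock: 11.93
ee_pos: [0.6312, -0.145, 0.1937]
tcp_rot: [0.017, 1.0, 0.0, -0.0]
contact_force: [0.8, 0.4, -3.1]
grip_width: 0.0295
gripper_force: 70.8
```

Emit:
arm_command(
  increments=[
    [[-1,0,0],0],
    [[-1,0,0],0],
    [[-1,0,0],0],
    [[0,0,0],0],
  ],
)

```text
clock: 12.27
ee_pos: [0.6344, -0.1451, 0.1937]
tcp_rot: [0.017, 1.0, -0.0, 0.0]
contact_force: [0.3, -0.2, -2.6]
grip_width: 0.0291
gripper_force: 70.8
```

Emit:
arm_command(
  increments=[
    [[-1,0,0],0],
    [[-1,0,0],0],
    [[0,0,0],0],
    [[0,0,0],0],
  ],
)

```text
clock: 12.6
ee_pos: [0.6353, -0.1452, 0.1935]
tcp_rot: [0.017, 1.0, 0.0, -0.001]
contact_force: [-2.0, 0.8, -2.2]
grip_width: 0.0289
gripper_force: 70.7
```

```bash
python3 - <<'E'
from w import *
o=[]
s=get_state(); print(s["ee_pos"],s["contact_force"])
c=optics.read_camera("scene"); a=cv2.resize(c["image"][85:205,290:390],(500,600),interpolation=cv2.INTER_CUBIC)
c=optics.read_camera("top"); b=cv2.resize(c["image"][120:240,350:410],(300,600),interpolation=cv2.INTER_CUBIC)
cv2.imwrite("pics/s4.png",np.hstack([a,b])[:,:,::-1])
E
```

```text
[ 0.63529841 -0.14519597  0.1934552 ] [-2.03890085  0.78549202 -2.17564896]
```

View pics/s4.png

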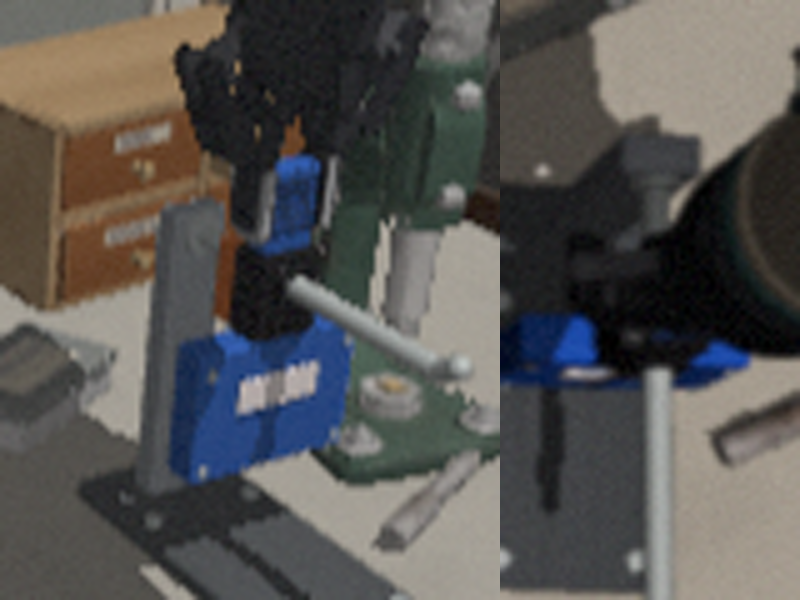

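The rod passes through the hub, the cassette hangs upright, and contact with the stop is just starting (−2 N). I'll press on gently.

Emit:
arm_command(
  increments=[
    [[-0.5,0,0],0],
    [[0,0,0],0],
    [[0,0,0],0],
  ],
)

```text
clock: 12.95
ee_pos: [0.6354, -0.1452, 0.1935]
tcp_rot: [0.017, 1.0, 0.0, -0.001]
contact_force: [-5.6, 1.4, -0.3]
grip_width: 0.0291
gripper_force: 70.7
```

Emit:
arm_command(
  increments=[
    [[-0.2,0,0],0],
    [[0,0,0],0],
    [[0,0,0],0],
    [[0,0,0],0],
  ],
)

```text
clock: 13.28
ee_pos: [0.6354, -0.1452, 0.1935]
tcp_rot: [0.017, 1.0, 0.0, -0.002]
contact_force: [-5.7, 1.0, -0.8]
grip_width: 0.0292
gripper_force: 70.7
```

Emit:
arm_command(
  increments=[
    [[0.6,0,0.7],0],
    [[0,0,0],0],
    [[0,0,0],0],
  ],
)

```text
clock: 13.53
ee_pos: [0.6354, -0.1452, 0.1933]
tcp_rot: [0.017, 1.0, 0.0, -0.001]
contact_force: [-4.9, 0.6, 1.7]
grip_width: 0.0291
gripper_force: 71.2
```

Emit:
arm_command(
  increments=[
    [[0,0,0],0],
    [[0,0,0],0],
    [[0,0,0],0],
    [[0,0,0],0],
  ],
  hand=0.55,
)

```text
clock: 13.87
ee_pos: [0.6372, -0.1453, 0.1935]
tcp_rot: [0.017, 1.0, -0.0, 0.001]
contact_force: [-0.7, 0.0, -0.0]
grip_width: 0.0471
gripper_force: 0.0
```

Emit:
arm_command(
  increments=[
    [[0,0,-15],0],
    [[0,0,-30],0],
    [[0,0,-30],0],
    [[0,0,-20],0],
    [[19,30.4,0],0],
    [[19,30.4,0],0],
    [[19,30.4,0],0],
    [[19,30.4,0],0],
    [[19,30.4,0],0],
    [[19,30.4,0],0],
    [[19,30.4,0],0],
    [[19,30.4,0],0],
    [[19,30.4,5],0],
    [[19,30.4,10],0],
    [[0,0,20],0.0985],
    [[0,0,20],0.0985],
    [[0,0,0],0],
    [[0,0,0],0],
  ],
)

```text
clock: 15.37
ee_pos: [0.4568, 0.1652, 0.2329]
tcp_rot: [0.114, 0.993, -0.0, -0.0]
contact_force: [-0.0, 0.2, 0.0]
grip_width: 0.0469
gripper_force: 0.0
```

```bash
cat > chk.py <<'E'
from fit3 import *
def chk(col,v,name=None):
    c,s=wrist(); print(s["clock"],s["ee_pos"].round(4),round(yaw(s),3),s["q"].round(2))
    h=cv2.cvtColor(c["image"],cv2.COLOR_RGB2HSV)
    m=sum(cv2.inRange(h,(a,110,30),(b,255,255)) for a,b in R[col]); m=cv2.morphologyEx(m,cv2.MORPH_CLOSE,np.ones((7,7)))
    p=proj(c,[[*v[:2],.1]])[0]; k=np.zeros_like(m); cv2.circle(k,tuple(int(q) for q in p),90,255,-1); m=(m&k)/255.
    z=DIM[col][1]+.07
    f=lambda u:np.abs(render3(c,col,(u[0],u[1],z,u[2]))-m).sum()
    b=np.array(v)
    for sg in(1,-1,1): b=minimize(f,b,method='Nelder-Mead',options=dict(initial_simplex=[b]+[b+sg*np.eye(3)[i]*d for i,d in enumerate((.006,.006,.06))])).x
    print(b.round(4),f(b),f(np.array(v)),m.sum()); print(delta(s,(*b[:2],z-.0174),b[2]))
    o=cv2.resize(c["image"],None,fx=1.5,fy=1.5); w,hb=DIM[col]
    for q in(( .022,w,0,hb),(.024,.036,hb,hb+.046),(.014,.030,hb+.046,hb+.09)):
        h=cv2.convexHull(np.round(proj(c,box(*b,*q))*1.5).astype(np.int32)); cv2.polylines(o,[h],True,(0,255,0),1)
    if name: cv2.imwrite(f"pics/{name}.png",o[:,:,::-1])
E
python3 -c "
from chk import *
chk('yellow',(.4573,.165,-.2314),'w4')"
```

```text
15.3667 [0.4568 0.1652 0.2329] -0.229 [-0.44  0.39  0.04  1.96 -0.02  0.79  0.96]
[ 0.458   0.1635 -0.2241] 359.28235294117644 506.40784313725493 1890.0
(array([ -1.6,  -1.3, 115.3]), np.float64(-0.005))
```

Emit:
arm_command(
  increments=[
    [[-0.8,-0.5,25],0],
    [[0,0,35],0],
    [[0,0,30],0],
    [[0,0,18],0],
    [[0,0,8],0],
    [[0,0,0],0],
  ],
)

```text
clock: 15.92
ee_pos: [0.4578, 0.1642, 0.1165]
tcp_rot: [0.116, 0.993, -0.0, -0.0]
contact_force: [-0.1, 0.1, 0.4]
grip_width: 0.0467
gripper_force: 0.0
```

Emit:
arm_command(
  increments=[
    [[0,0,0],0],
    [[0,0,0],0],
    [[0,0,0],0],
    [[0,0,0],0],
    [[0,0,0],0],
    [[0,0,0],0],
  ],
  hand=0,
  newtons=70,
)

```text
clock: 16.42
ee_pos: [0.459, 0.165, 0.1185]
tcp_rot: [0.116, 0.993, 0.001, 0.002]
contact_force: [-0.0, -0.0, 7.2]
grip_width: 0.0291
gripper_force: 70.2
```

Emit:
arm_command(
  increments=[
    [[0,0,-20],0],
    [[0,0,-35],0],
    [[0,0,-31],-0.099],
    [[0,0,-2],-0.099],
    [[-1,-20,0],0],
    [[-1.2,-32,0],0],
    [[-1.2,-32,0],0],
    [[-1.2,-32,0],0],
    [[-1.2,-32,0],0],
    [[-1.2,-32,0],0],
    [[-1.2,-32,0],0],
    [[-1.2,-32,0],0],
    [[-1.2,-32,0],0],
    [[-1,-28,0],0],
    [[0,0,0],0],
    [[0,0,0],0],
    [[0,0,0],0],
  ],
)

```text
clock: 17.83
ee_pos: [0.4586, -0.1389, 0.205]
tcp_rot: [0.017, 1.0, 0.0, -0.0]
contact_force: [0.6, 0.9, -1.6]
grip_width: 0.0294
gripper_force: 70.4
```

```bash
python3 -c "
from w import *
s=get_state(); print(s['ee_pos'],yaw(s),s['contact_force']); print(delta(s,(.46,-.1395,.205),-.0343))"
```

```text
[ 0.4585593  -0.13894788  0.20504751] -0.03364366603476635 [ 0.60602049  0.94022286 -1.57369116]
(array([-1.5, -0.5,  0. ]), np.float64(0.001))
```

Now I'll enter, pausing once past the tip to check forces.

Emit:
arm_command(
  increments=[
    [[-12,-0.5,0],0],
    [[-12,0,0],0],
    [[-8,0,0],0],
    [[-5,0,0],0],
    [[-4,0,0],0],
    [[-4,0,0],0],
    [[-4,0,0],0],
    [[-4,0,0],0],
    [[-4,0,0],0],
    [[-4,0,0],0],
    [[-4,0,0],0],
    [[0,0,0],0],
  ],
)

```text
clock: 18.83
ee_pos: [0.5249, -0.1424, 0.205]
tcp_rot: [0.017, 1.0, -0.0, 0.001]
contact_force: [0.1, 0.4, -3.1]
grip_width: 0.0295
gripper_force: 70.3
```

Emit:
arm_command(
  increments=[
    [[-6,0.8,0],0],
    [[-6,0,0],0],
    [[-6,0,0],0],
    [[-6,0,0],0],
    [[-2,0,3],0],
    [[-2,0,3],0],
    [[-2,0,2],0],
    [[-2,0,1.5],0],
    [[-2,0,0.8],0],
    [[-4,0,0],0],
    [[-4,0,0],0],
    [[-4,0,0],0],
    [[-4,0,0],0],
    [[0,0,0],0],
    [[0,0,0],0],
  ],
)

```text
clock: 20.08
ee_pos: [0.574, -0.1432, 0.1947]
tcp_rot: [0.017, 1.0, 0.0, 0.0]
contact_force: [0.5, -0.5, -2.3]
grip_width: 0.029
gripper_force: 70.4
```

Emit:
arm_command(
  increments=[
    [[-4,0,0],0],
    [[-4,0,0],0],
    [[-4,0,0],0],
    [[-4,0,0],0],
    [[-3,0,0],0],
    [[-3,0,0],0],
    [[-2,0,0],0],
    [[0,0,0],0],
  ],
)

```text
clock: 20.75
ee_pos: [0.5983, -0.144, 0.1946]
tcp_rot: [0.017, 1.0, 0.0, 0.0]
contact_force: [0.6, -1.0, -2.3]
grip_width: 0.029
gripper_force: 70.4
```

Emit:
arm_command(
  increments=[
    [[-1.5,0,0],0],
    [[-1.5,0,0],0],
    [[-1.5,0,0],0],
    [[0,0,0],0],
    [[0,0,0],0],
  ],
)

```text
clock: 21.17
ee_pos: [0.6023, -0.1442, 0.1947]
tcp_rot: [0.017, 1.0, 0.0, -0.0]
contact_force: [-0.9, 0.6, -1.8]
grip_width: 0.0284
gripper_force: 70.4
```

Emit:
arm_command(
  increments=[
    [[-1,0,0],0],
    [[-1,0,0],0],
    [[0,0,0],0],
    [[0,0,0],0],
  ],
)

```text
clock: 21.5
ee_pos: [0.6043, -0.1443, 0.1947]
tcp_rot: [0.017, 1.0, 0.0, -0.0]
contact_force: [0.5, 0.1, -1.4]
grip_width: 0.0293
gripper_force: 70.4
```

Emit:
arm_command(
  increments=[
    [[-1,0,0],0],
    [[-1,0,0],0],
    [[0,0,0],0],
    [[0,0,0],0],
  ],
)

```text
clock: 21.83
ee_pos: [0.6064, -0.1443, 0.1947]
tcp_rot: [0.017, 1.0, 0.0, 0.0]
contact_force: [0.2, 0.6, -2.4]
grip_width: 0.0293
gripper_force: 70.4
```

Emit:
arm_command(
  increments=[
    [[-1,0,0],0],
    [[-1,0,0],0],
    [[0,0,0],0],
    [[0,0,0],0],
  ],
)

```text
clock: 22.17
ee_pos: [0.6083, -0.1444, 0.1947]
tcp_rot: [0.017, 1.0, 0.0, -0.0]
contact_force: [-0.4, 0.1, -2.5]
grip_width: 0.029
gripper_force: 70.4
```

Emit:
arm_command(
  increments=[
    [[-1,0,0],0],
    [[-0.5,0,0],0],
    [[0,0,0],0],
    [[0,0,0],0],
  ],
)

```text
clock: 22.5
ee_pos: [0.6098, -0.1445, 0.1947]
tcp_rot: [0.017, 1.0, 0.0, -0.0]
contact_force: [-0.0, 0.4, -3.4]
grip_width: 0.029
gripper_force: 70.4
```

Emit:
arm_command(
  increments=[
    [[-0.7,0,0],0],
    [[-0.7,0,0],0],
    [[0,0,0],0],
    [[0,0,0],0],
  ],
)

```text
clock: 22.83
ee_pos: [0.6112, -0.1445, 0.1947]
tcp_rot: [0.017, 1.0, 0.0, -0.0]
contact_force: [0.8, 0.5, -2.4]
grip_width: 0.0288
gripper_force: 70.4
```

Emit:
arm_command(
  increments=[
    [[-0.5,0,0],0],
    [[0,0,0],0],
    [[0,0,0],0],
  ],
)

```text
clock: 23.08
ee_pos: [0.6115, -0.1446, 0.1946]
tcp_rot: [0.017, 1.0, 0.0, -0.0]
contact_force: [-1.3, -0.5, -2.3]
grip_width: 0.029
gripper_force: 70.4
```

Emit:
arm_command(
  increments=[
    [[-0.5,0,0],0],
    [[0,0,0],0],
    [[0,0,0],0],
  ],
)

```text
clock: 23.33
ee_pos: [0.6116, -0.1446, 0.1946]
tcp_rot: [0.017, 1.0, 0.0, -0.001]
contact_force: [-2.3, -0.4, -1.6]
grip_width: 0.0291
gripper_force: 70.4
```

Emit:
arm_command(
  increments=[
    [[-0.5,0,0],0],
    [[0,0,0],0],
    [[0,0,0],0],
    [[0,0,0],0],
  ],
)

```text
clock: 23.67
ee_pos: [0.6117, -0.1446, 0.1945]
tcp_rot: [0.017, 1.0, 0.0, -0.001]
contact_force: [-4.6, 1.3, -0.5]
grip_width: 0.0294
gripper_force: 70.5
```

Emit:
arm_command(
  increments=[
    [[-0.3,0,0],0],
    [[0,0,0],0],
    [[0,0,0],0],
    [[0,0,0],0],
  ],
)

```text
clock: 24.0
ee_pos: [0.6117, -0.1446, 0.1944]
tcp_rot: [0.017, 1.0, 0.0, -0.001]
contact_force: [-6.5, 0.9, 0.1]
grip_width: 0.0289
gripper_force: 70.6
```

Emit:
arm_command(
  increments=[
    [[0.5,0,0.7],0],
    [[0,0,0],0],
    [[0,0,0],0],
  ],
)

```text
clock: 24.25
ee_pos: [0.6117, -0.1446, 0.1942]
tcp_rot: [0.017, 1.0, 0.0, -0.001]
contact_force: [-5.7, 0.2, 1.2]
grip_width: 0.0291
gripper_force: 71.2
```

Emit:
arm_command(
  increments=[
    [[0,0,0],0],
    [[0,0,0],0],
    [[0,0,0],0],
    [[0,0,0],0],
  ],
  hand=0.55,
)

```text
clock: 24.58
ee_pos: [0.6137, -0.1446, 0.1945]
tcp_rot: [0.017, 1.0, -0.0, 0.001]
contact_force: [-0.7, 0.2, 0.6]
grip_width: 0.0475
gripper_force: 0.0
```

Emit:
arm_command(
  increments=[
    [[0,0,-15],0],
    [[0,0,-30],0],
    [[0,0,-30],0],
    [[0,0,-20],0],
    [[1.5,34,0],0],
    [[1.5,34,0],0],
    [[1.5,34,0],0],
    [[1.5,34,0],0],
    [[1.5,34,0],0],
    [[1.5,34,0],0],
    [[1.5,34,0],0],
    [[1.5,34,0],0],
    [[1.5,34,0],0],
    [[1.5,34,0],0],
    [[1.5,34,0],0],
    [[1.5,34,0],0],
    [[0,0,15],-0.097],
    [[0,0,20],-0.097],
    [[0,0,20],-0.097],
    [[0,0,10],-0.097],
  ],
)

```text
clock: 26.25
ee_pos: [0.6075, 0.264, 0.2217]
tcp_rot: [-0.179, 0.984, -0.0, -0.001]
contact_force: [0.2, -0.4, -0.5]
grip_width: 0.0472
gripper_force: 0.0
```

Emit:
arm_command(
  increments=[
    [[0,0,0],0],
    [[0,0,0],0],
  ],
)

```text
clock: 26.42
ee_pos: [0.6085, 0.2638, 0.2238]
tcp_rot: [-0.175, 0.985, 0.0, -0.0]
contact_force: [-0.1, -0.5, -0.6]
grip_width: 0.0471
gripper_force: 0.0
```

```bash
python3 -c "
from chk import *
chk('red',(.6099,.2653,.3545),'w5')"
```

```text
26.4167 [0.6085 0.2638 0.2238] 0.351 [-0.38  0.66 -0.12  1.48  0.09  1.01  1.4 ]
[0.6113 0.2627 0.2396] 361.3764705882353 559.5686274509803 1339.0
(array([ -2.2,  -2.1, 116.2]), np.float64(0.112))
```

View pics/w5.png

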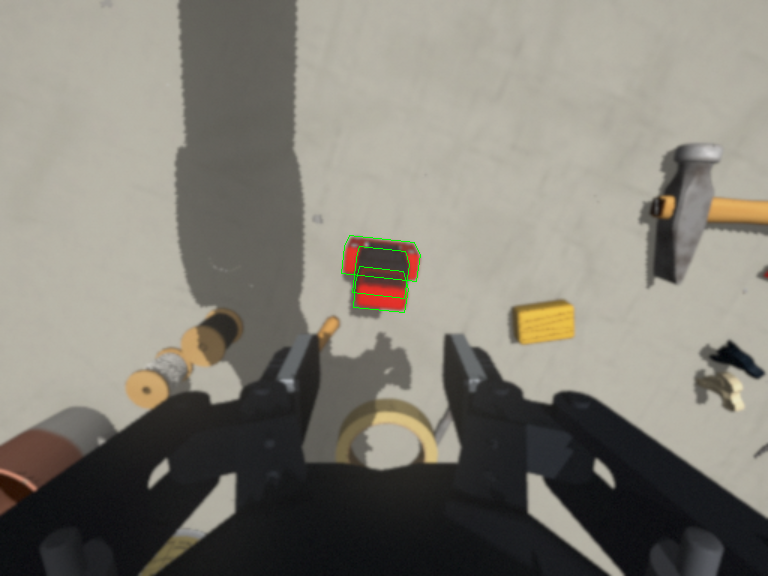

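The wrist fit hugs the red cassette, with its tab at (380,290). Its yaw is 0.24, so I'll correct for that and grasp.

Emit:
arm_command(
  increments=[
    [[-2,-1.2,20],0.112],
    [[0,0,30],0],
    [[0,0,30],0],
    [[0,0,24],0],
    [[0,0,12],0],
    [[0,0,0],0],
  ],
)

```text
clock: 26.97
ee_pos: [0.6095, 0.2629, 0.1061]
tcp_rot: [-0.12, 0.993, -0.001, -0.002]
contact_force: [-0.2, -0.9, 0.9]
grip_width: 0.0471
gripper_force: 0.0
```

Emit:
arm_command(
  increments=[
    [[0,0,0],0],
    [[0,0,0],0],
    [[0,0,0],0],
    [[0,0,0],0],
    [[0,0,0],0],
    [[0,0,0],0],
  ],
  hand=0,
  newtons=70,
)

```text
clock: 27.47
ee_pos: [0.6118, 0.264, 0.1099]
tcp_rot: [-0.121, 0.993, 0.001, 0.002]
contact_force: [0.1, -0.6, 6.8]
grip_width: 0.0291
gripper_force: 70.3
```

Emit:
arm_command(
  increments=[
    [[0,0,-20],0],
    [[0,0,-35],0],
    [[0,0,-35],0.0923],
    [[0,0,-6.5],0.0923],
    [[0,0,0],0.0924],
    [[27.6,-30,0],0],
    [[27.6,-30,0],0],
    [[27.6,-30,0],0],
    [[27.6,-30,0],0],
    [[27.6,-30,0],0],
    [[0,-34,0],0],
    [[0,-34,0],0],
    [[0,-34,0],0],
    [[0,-34,0],0],
    [[0,-34,0],0],
    [[0,-34,0],0],
    [[0,-32,0],0],
    [[0,-22.5,0],0],
    [[0,0,0],0],
    [[0,0,0],0],
  ],
)

```text
clock: 29.13
ee_pos: [0.4578, -0.1415, 0.2044]
tcp_rot: [0.019, 1.0, -0.0, -0.0]
contact_force: [0.3, 1.4, -3.3]
grip_width: 0.0287
gripper_force: 70.7
```

```bash
python3 -c "
from w import *
s=get_state(); print(s['ee_pos'],yaw(s),s['contact_force']); print(delta(s,(.46,-.1395,.2065),-.0343))"
```

```text
[ 0.45777841 -0.14154279  0.20438717] -0.0386785145140215 [ 0.27796267  1.44724617 -3.27063447]
(array([-2.1,  2.1, -2.1]), np.float64(-0.004))
```

Emit:
arm_command(
  increments=[
    [[0,0,0],0],
    [[0,0,0],0],
    [[0,0,0],0],
  ],
)

```text
clock: 29.38
ee_pos: [0.4586, -0.1387, 0.2045]
tcp_rot: [0.016, 1.0, 0.0, -0.0]
contact_force: [0.1, 0.1, -2.4]
grip_width: 0.0285
gripper_force: 70.7
```

```bash
python3 -c "
from w import *
s=get_state(); print(s['ee_pos'],yaw(s),s['contact_force']); print(delta(s,(.46,-.1394,.2065),-.0343))"
```

```text
[ 0.45856057 -0.13866808  0.20448711] -0.03243197824648196 [ 0.07904146  0.09949065 -2.44321773]
(array([-1.5, -0.7, -2. ]), np.float64(0.002))
```

Emit:
arm_command(
  increments=[
    [[-12,-0.6,-2],0.002],
    [[-12,0,0],0],
    [[-8,0,0],0],
    [[-5,0,0],0],
    [[-4,0,0],0],
    [[-4,0,0],0],
    [[-4,0,0],0],
    [[-4,0,0],0],
    [[-4,0,0],0],
    [[-4,0,0],0],
    [[-4,0,0],0],
    [[0,0,0],0],
  ],
)

```text
clock: 30.38
ee_pos: [0.5244, -0.1431, 0.2065]
tcp_rot: [0.018, 1.0, -0.0, 0.001]
contact_force: [0.5, -0.1, -3.4]
grip_width: 0.0288
gripper_force: 70.8
```

Emit:
arm_command(
  increments=[
    [[-6,1.3,0],0],
    [[-6,0,0],0],
    [[-6,0,0],0],
    [[-6,0,0],0],
    [[-2,0,3],0],
    [[-2,0,3],0],
    [[-2,0,2],0],
    [[-2,0,1.5],0],
    [[-2,0,0.9],0],
    [[-2,0,0],0],
    [[0,0,0],0],
    [[0,0,0],0],
  ],
)

```text
clock: 31.38
ee_pos: [0.5595, -0.1431, 0.1961]
tcp_rot: [0.018, 1.0, -0.0, 0.0]
contact_force: [-0.3, -0.5, -3.1]
grip_width: 0.0294
gripper_force: 70.8
```

Emit:
arm_command(
  increments=[
    [[-3,0.4,0],0],
    [[-3,0,0],0],
    [[-3,0,0],0],
    [[-2,0,0],0],
    [[-2,0,0],0],
    [[0,0,0],0],
    [[0,0,0],0],
  ],
)

```text
clock: 31.97
ee_pos: [0.5724, -0.1431, 0.196]
tcp_rot: [0.018, 1.0, 0.0, -0.0]
contact_force: [0.7, -0.6, -3.1]
grip_width: 0.0289
gripper_force: 70.8
```

Emit:
arm_command(
  increments=[
    [[-1,0,0],0],
    [[-1,0,0],0],
    [[-1,0,0],0],
    [[-1,0,0],0],
    [[0,0,0],0],
  ],
)

```text
clock: 32.38
ee_pos: [0.5767, -0.1433, 0.1961]
tcp_rot: [0.018, 1.0, -0.0, 0.0]
contact_force: [-1.1, -0.2, -2.7]
grip_width: 0.0297
gripper_force: 70.8
```

Emit:
arm_command(
  increments=[
    [[-1,0,0],0],
    [[-1,0,0],0],
    [[0,0,0],0],
    [[0,0,0],0],
  ],
)

```text
clock: 32.72
ee_pos: [0.5785, -0.1434, 0.1961]
tcp_rot: [0.018, 1.0, 0.0, -0.0]
contact_force: [0.2, -0.7, -3.8]
grip_width: 0.0292
gripper_force: 70.8
```

Emit:
arm_command(
  increments=[
    [[-1,0,0],0],
    [[-1,0,0],0],
    [[-1,0,0],0],
    [[0,0,0],0],
    [[0,0,0],0],
  ],
)

```text
clock: 33.13
ee_pos: [0.5815, -0.1434, 0.196]
tcp_rot: [0.018, 1.0, 0.0, -0.0]
contact_force: [-0.6, -0.7, -2.6]
grip_width: 0.0288
gripper_force: 70.8
```

Emit:
arm_command(
  increments=[
    [[-1,0,0],0],
    [[-1,0,0],0],
    [[0,0,0],0],
    [[0,0,0],0],
  ],
)

```text
clock: 33.47
ee_pos: [0.5835, -0.1435, 0.1961]
tcp_rot: [0.018, 1.0, 0.0, 0.0]
contact_force: [-0.2, -0.1, -2.9]
grip_width: 0.0293
gripper_force: 70.8
```

Emit:
arm_command(
  increments=[
    [[-0.8,0,0],0],
    [[-0.7,0,0],0],
    [[0,0,0],0],
    [[0,0,0],0],
  ],
)

```text
clock: 33.8
ee_pos: [0.5849, -0.1436, 0.1961]
tcp_rot: [0.018, 1.0, 0.0, -0.0]
contact_force: [-0.2, 0.1, -2.9]
grip_width: 0.0287
gripper_force: 70.8
```

Emit:
arm_command(
  increments=[
    [[-0.7,0,0],0],
    [[-0.7,0,0],0],
    [[0,0,0],0],
    [[0,0,0],0],
  ],
)

```text
clock: 34.13
ee_pos: [0.5864, -0.1436, 0.1961]
tcp_rot: [0.018, 1.0, 0.0, -0.0]
contact_force: [0.7, -0.7, -2.7]
grip_width: 0.0288
gripper_force: 70.8
```

Emit:
arm_command(
  increments=[
    [[-0.7,0,0],0],
    [[0,0,0],0],
    [[0,0,0],0],
  ],
)

```text
clock: 34.38
ee_pos: [0.5869, -0.1437, 0.196]
tcp_rot: [0.018, 1.0, 0.0, -0.0]
contact_force: [-0.5, -0.6, -3.4]
grip_width: 0.0286
gripper_force: 70.8
```

Emit:
arm_command(
  increments=[
    [[-0.6,0,0],0],
    [[0,0,0],0],
    [[0,0,0],0],
  ],
)

```text
clock: 34.63
ee_pos: [0.587, -0.1437, 0.196]
tcp_rot: [0.018, 1.0, 0.0, -0.001]
contact_force: [-2.7, 0.5, -1.6]
grip_width: 0.0294
gripper_force: 70.8
```

Seating at 0.587, as expected. I'll press to about 5 N.

Emit:
arm_command(
  increments=[
    [[-0.5,0,0],0],
    [[0,0,0],0],
    [[0,0,0],0],
    [[0,0,0],0],
  ],
)

```text
clock: 34.97
ee_pos: [0.5871, -0.1437, 0.1959]
tcp_rot: [0.018, 1.0, 0.0, -0.001]
contact_force: [-5.4, 1.3, -1.0]
grip_width: 0.0291
gripper_force: 70.8
```

Emit:
arm_command(
  increments=[
    [[-0.2,0,0],0],
    [[0,0,0],0],
    [[0,0,0],0],
    [[0,0,0],0],
  ],
)

```text
clock: 35.3
ee_pos: [0.5871, -0.1437, 0.1959]
tcp_rot: [0.019, 1.0, 0.0, -0.001]
contact_force: [-6.4, 0.2, -0.1]
grip_width: 0.0292
gripper_force: 70.9
```

Emit:
arm_command(
  increments=[
    [[0.5,0,0.7],0],
    [[0,0,0],0],
    [[0,0,0],0],
  ],
)

```text
clock: 35.55
ee_pos: [0.5871, -0.1438, 0.1955]
tcp_rot: [0.018, 1.0, 0.0, -0.001]
contact_force: [-4.7, 0.2, 0.7]
grip_width: 0.0289
gripper_force: 71.4
```

Emit:
arm_command(
  increments=[
    [[0,0,0],0],
    [[0,0,0],0],
    [[0,0,0],0],
    [[0,0,0],0],
  ],
  hand=0.55,
)

```text
clock: 35.88
ee_pos: [0.589, -0.1438, 0.1959]
tcp_rot: [0.018, 1.0, -0.0, 0.001]
contact_force: [0.6, -0.5, 1.4]
grip_width: 0.047
gripper_force: 0.0
```

Emit:
arm_command(
  increments=[
    [[0,0,-10],0],
    [[0,0,-30],0],
    [[0,0,-30],0],
    [[0,0,-30],0],
    [[10,20,0],0],
    [[20,30,0],0],
    [[20,30,0],0],
    [[20,30,0],0],
    [[0,0,0],0],
    [[0,0,0],0],
    [[0,0,0],0],
    [[0,0,0],0],
  ],
)

```text
clock: 36.88
ee_pos: [0.5228, -0.0326, 0.2959]
tcp_rot: [0.019, 1.0, -0.0, 0.001]
contact_force: [-0.1, -0.3, -0.1]
grip_width: 0.0466
gripper_force: 0.0
```

```bash
python3 - <<'E'
from w import *
print(get_state()["contact_force"])
c=optics.read_camera("scene"); a=cv2.resize(c["image"][85:205,290:390],(500,600),interpolation=cv2.INTER_CUBIC)
c=optics.read_camera("top"); b=cv2.resize(c["image"][120:240,350:410],(300,600),interpolation=cv2.INTER_CUBIC)
cv2.imwrite("pics/s6.png",np.hstack([a,b])[:,:,::-1])
E
```

```text
[-0.09384243 -0.29842387 -0.10827332]
```

View pics/s6.png

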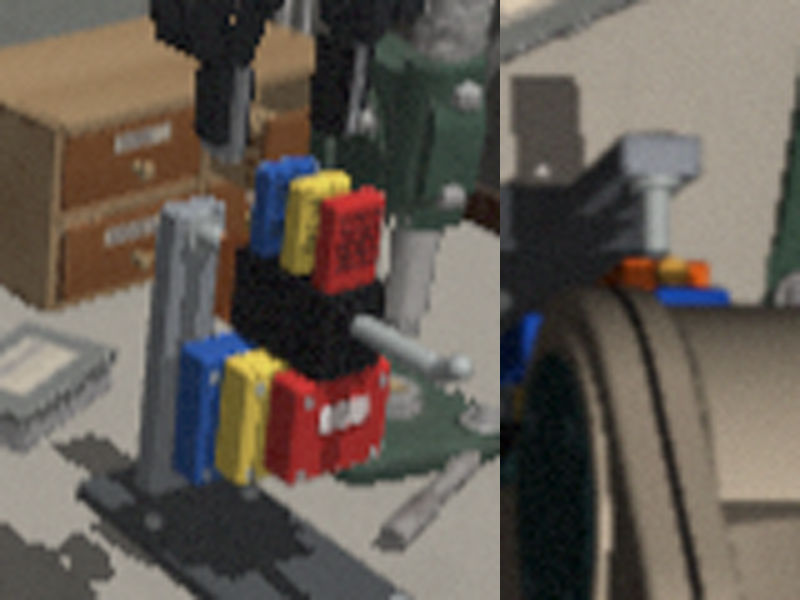

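All three hang nested, upright and evenly spaced, with their tabs at (285,205), (318,220) and (352,240), and the gripper is clear of them.

```bash
python3 -c "
from plant import job; print(job.hand_in())"
```

```text
the job is handed in; nothing more can be done
None
```

Blue, yellow and red now hang nested on the hook with labels facing out; each was pressed home at about 5–6 N, and I handed the job in at about 37 s (no verdict was returned).

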